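Put the delivered milk in the cooler door

ROBOT

A 6-joint arm with a two-finger parallel gripper is mounted at the origin on the work surface. World frame = base frame: x ahead of the robot, y to its left, z up, the work surface at z = 0. Lengths are in m, angles in rad, forces in N, time in s.
With the tool pointing down it reaches from about 0.15 to 0.775 m from the base axis. Payload 6.1 kg.
Tool frame: the origin (TCP) lies between the finger pads; the fingertips stand 8 mm ahead of it and the grasp point (between the pads) lies 11 mm behind it; z points along the fingers, y is the line along which they close (so a half turn about z gives the same grasp; the last joint's range is limited). The gripper opens to 85 mm and grips with 20 to 120 N. Pads are 22 mm wide; open, the fingers measure 114 mm over their backs; the gripper's body (76 mm by 85 mm) begins 54 mm behind the grasp point. The pads swing forward as they close: fully open they stand 13 mm farther back than shut.
Start: joints at [1.317, 0.126, -0.04, 1.405, 0, 1.571], TCP at [0.132, 0.508, 0.239] pointing down, gripper open.
Joint ranges: [-2.72, 2.72], [-0.95, 1.95], [-1.27, 1.35], [-1.78, 2.02], [-1.46, 1.47], [-3.14, 3.14]. Speed limits (rad/s): [2.39, 2.39, 3.01, 3.14, 3.14, 3.14].

INTERFACE

Orientations are given as a rotation vector (axis times angle).
In Python, from rig import bot, eyes gives the robot as it stands.
- The arm moves only by the tool move_arm, never from a script. Its argument "targets" is a list that holds one entry, the list of rows, each a list of 7 numbers: the shift along the tool's x, y, z in mm, then the turn, a rotation vector about the tool's x, y, z in rad, then the opening, from -1 (shut) to 1 (fully open). A call has 1 to 12 rows; each row shifts and turns the commanded pose from where the row before left it, along the tool's axes as they then stand; what a row does not reach is not made up. A row lasts 1/10 s, in which the tool goes at most 50 mm and 8.59 degrees, less where a joint would pass 70% of its speed; a pose out of reach is approached as far as the arm can. A call with a gripper value outside its range is refused whole. The fingers move at their own pace and stop on an object; "newtons" is the grip in N (left out, the last holds). Time passes only in rows, so rows that do not move let the fingers close. It gives the time, the measured TCP pose, the force, the opening and the grip force at its end, in the units of the state.
- bot.sense(): the state, without advancing time (a new reading comes with each control period).
- eyes.get_image(name): name is "side" or "top" or "wrist"; returns a dict with "img" (384x512x3 uint8, red, green, blue), "K" (3x3 intrinsics, pixels), "D" ([k1, k2, p1, p2, k3] as OpenCV has them; the pictures are not rectified), "rvec" (rotation vector, rad) and "tvec" (3), from world to camera coordinates, as OpenCV has them; the wrist camera has in their place "mount" (4x4, takes a point from camera to tool coordinates, whose origin is the TCP and whose axes are the flange's). Camera axes: x right, y down, z forward; pixel columns grow to the right and rows downward; lengths in m; the calibration is good to about 2 mm. A picture is of the moment at which its call begins: read the wrist's pose just before it. There is no depth.
- bot.close_job(): hands the job in; it is judged then, once.
The state is a dict: "time_s": time; "joint_pos": joint angles; "dq": joint speeds; "joint_efforts": joint torques, N m; "tcp_pos": TCP position; "eef_rot": TCP orientation; "wrist_force": force on the tool from outside, world axes, zero at the start; "torque": the same for the moment, N m; "grip_width": finger opening in m; "finger_force": force on a finger pad.
Only numpy, scipy, OpenCV 4.12 (cv2) and the standard library are available. Lean on these libraries where they do the work, as an engineer would, in place of code of your own. Each camera call takes 0.05 s, during which the arm holds its last target. There are 200 camera calls.

TASK

First pull the milk cooler's door wide open by its steel handle. Then fold the delivery carton's flap right back, lift out the milk bottle with the blue cap and stand it upright in the white rack on the inside of the cooler's door, set down rather than dropped. Leave the red-capped syrup bottle in the carton, and the mug and jar on the counter, where they are.

Things in the scene. Friction and masses are not known exactly. Their poses are not given: they have to be found in the camera images.
- cooler_door (a joint): Hinge (vertical axis) of the milk cooler's teal door, 240 mm wide, 260 high, 20 thick, its top 270 mm above the counter, at the left (+y) front edge of the cooler. 0 closed (starts 0 to 0.12 rad), grows as it opens towards the robot (clockwise from above), stop at 1.9 rad. Stiff: about 1.5 N at the handle; stays where it is left.
- cooler: Teal milk cooler, a fixed cabinet on the counter, 240 mm deep (x), 250 wide (y), 280 high, front towards the robot. Origin at the centre of its underside.
- door_hinge (a point): On the door's hinge axis, at its outer face, 140 mm above the counter. Axes move with the door: x from its outer face inwards, y from the free edge to the hinge, z up; the door spans x 0 to 20 mm, y -240 to 0 mm.
- pull: The door's handle: vertical steel bar, 12 mm in diameter, 108 mm long, on two stand-offs. Origin at mid-bar, 200 mm above the counter, 42 mm out from the door's outer face (36 mm gap), 210 mm along the door from the hinge; bar top 54 mm and door top 70 mm above the origin. Axes as the door's. Pinch it from above.
- rack (a point): Centre of the floor of the white open-topped rack on the inside of the door, 85 mm above the counter; moves with the door, axes as the door's (x away from the door). Inside it is 82 mm along x and 147 mm along y; walls 4 mm thick rise 46 mm above its floor. The door's inner face lies 45 mm from this point towards -x and its top 185 mm above it.
- carton: Cardboard carton, fixed to the counter, 128 (x) by 170 (y) by 172 mm high, walls, floor and divider 4 mm thick. Origin at the centre of its underside. A divider 100 mm high at y = 0 makes two bays, each 79 mm wide (y) and 120 long (x), holding one bottle each; which bottle is in which bay varies.
- flap (a joint): The carton's single flap, 128 by 170 mm and 3 mm thick, hinged along the carton's far (+x) top edge: 0 lies flat over the carton, pi/2 upright, stop at 2.75 rad (folded right back outside). It starts half raised at 0.9 to 1.2 rad, stays where it is left and is pushed with about 0.5 N.
- flap_edge (a point): Middle of the flap's free edge, 128 mm from its hinge.
- flap_hinge (a point): Middle of the flap's hinge line, 172 mm above the counter.
- milk: Cream milk bottle with blue cap and blue band, loose, upright, 160 mm high: body 58 mm in diameter up to 90 mm, shoulder tapering to a neck and cap 36 mm in diameter from 114 mm to the top at 160 mm (grip there). About 0.3 to 0.55 kg. Origin at the centre of its underside (4 mm above the counter when in the carton).
- syrup: Bottle of the same shape with amber body, red cap and red band, in the other bay; stays there. Origin at the centre of its underside.
- mug: Blue mug, 80 mm in diameter, 90 mm high, on the counter; bystander. Origin under its centre.
- jar: Glass jar with wooden cap, 72 mm in diameter, 110 mm high, on the counter; bystander. Origin under its centre.

How it is judged:
On the way, in this order (a step that is already met when the one before it is completed fails the run):
1. the door is drawn at least 0.35 rad (20 degrees) open with the fingers on its handle (value of joint cooler_door above 0.35 rad and contact force between the fingers and pull above 0.3 N), for 0.1 s.
2. the door stands wide open, at least 1.4 rad (80 degrees) (value of joint cooler_door above 1.4 rad), for 0.2 s.
3. the carton's flap is folded right back, at least 2.1 rad (120 degrees) from shut (value of joint flap above 2.1 rad), for 0.2 s.
4. the milk bottle is lifted out of the carton, its foot over 175 mm above the counter, in the fingers (height (world z) of milk above 0.175 m and contact force between the fingers and milk above 0.5 N), for 0.1 s.
At the end, for the whole second after the job is handed in: The milk bottle stands released and at rest on the floor of the door's rack, foot within 8 mm of that floor and inside its walls, upright within 0.12 rad (7 degrees); the door is still at least 1.2 rad open and the flap still folded back at least 1.9 rad (x of milk in the frame of rack between -0.02 and 0.02 m and y of milk in the frame of rack between -0.055 and 0.055 m and z of milk in the frame of rack between -0.006 and 0.008 m and angle between milk's own z axis and vertical below 0.12 rad and linear speed of milk below 0.02 m/s and contact force between the fingers and milk below 0.05 N and value of joint cooler_door above 1.2 rad and value of joint flap above 1.9 rad); the robot touches nothing.
It fails at once if the syrup bottle is moved more than 30 mm or tipped more than 0.35 rad (20 degrees) (distance of syrup from where it was at the start of the episode above 0.03 m or angle between syrup's own z axis and vertical above 0.35 rad).
It fails at once if the mug or jar is moved more than 30 mm (distance of any of mug, jar from where it was at the start of the episode above 0.03 m).
It fails at once if the milk bottle is dropped: it moves faster than 0.5 m/s while not in the fingers (a fall of more than about 13 mm) (linear speed of milk above 0.5 m/s and contact force between the fingers and milk below 0.2 N).
It also fails if it takes over 72 s, if anything falls off the work surface, if the arm or the gripper's body presses on something with over 40 N, if the wrist force passes 120 N, or if a joint passes its speed limit or range.

## Working session

There is one attempt and no reset: what is moved stays moved. The work goes in short steps, Python scripts to look and compute and a tool call to move; the robot and the scene stay as the last step left them, time stands still between calls to the robot, and variables do not carry over. Pictures are saved under pics/ and viewed, at most 10 in all, crops included, and the job is handed in when it is done.

Besides the shell and the picture viewer there is one more tool, called after "Call:" as name(argument=value, ...), one argument or row to a line, values as JSON. move_arm: Moves the arm, as the interface text tells. Its arguments: {"type":"object","properties":{"targets":{"type":"array","items":{"type":"array","items":{"type":"array","items":{"type":"number"}}}},"newtons":{"type":"number"}},"required":["targets"]}

```bash
mkdir -p pics; ls
python3 - <<'E'
from rig import bot, eyes
import cv2, pickle
s=bot.sense(); print({k:s[k] for k in ("time_s","tcp_pos","eef_rot","grip_width","wrist_force")})
d={}
for n in ("side","top"):
    d[n]=eyes.get_image(n); cv2.imwrite(f"pics/{n}0.png",d[n]["img"][:,:,::-1])
    print(n,d[n]["K"],d[n]["D"],d[n]["rvec"],d[n]["tvec"])
pickle.dump(d,open("v0.pkl","wb"))
E
```

```text
pics
{'time_s': 0.0, 'tcp_pos': array([0.13171872, 0.50778006, 0.23849814]), 'eef_rot': array([-3.97564914e-01, -3.11614419e+00,  2.58636018e-03]), 'grip_width': 0.08523151236576633, 'wrist_force': array([ 0.11906475, -0.00532578, -0.24762045])}
side [[448.16534985   0.         262.01866589]
 [  0.         448.16534985 190.09660711]
 [  0.           0.           1.        ]] [-0.08023464  0.          0.          0.          0.        ] [ 2.69622579  0.97342995 -0.14035603] [-0.39896121 -0.39441809  1.3574683 ]
top [[414.71472346   0.         256.18335723]
 [  0.         414.71472346 192.97924495]
 [  0.           0.           1.        ]] [0.03466354 0.         0.         0.         0.        ] [ 2.12868545 -2.14692101  0.19604005] [-0.07723199  0.62844653  1.05870671]
```

View pics/side0.png

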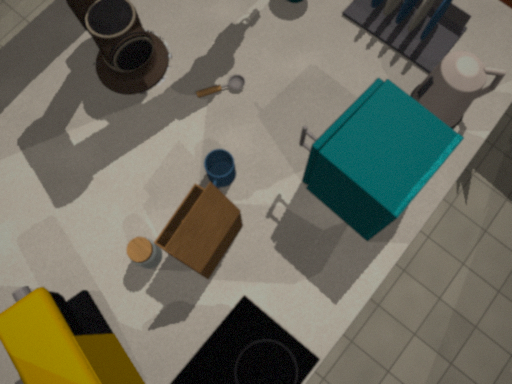

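View pics/top0.png

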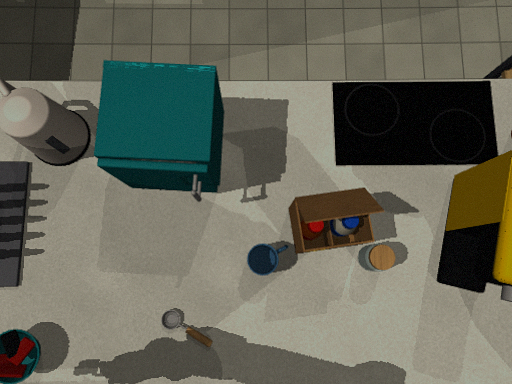

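The side and top views show the closed cooler with its handle (side ~(305,135), top ~(197,186)). The half-raised flap is at top ~(340,203). The blue cap is in the right bay at (350,222), the red cap in the left bay at (315,227), the mug at (263,260) and the jar at (382,257). Next I'll enlarge both views for corner picking.

```bash
cat > h.py <<'E'
import numpy as np, cv2
from scipy.spatial.transform import Rotation as R
from scipy.optimize import least_squares
def proj(v,P):
    return cv2.projectPoints(np.atleast_2d(np.array(P,float)),v["rvec"],v["tvec"],v["K"],v["D"])[0][:,0]
def ray(v,px):
    u=cv2.undistortPoints(np.array([[px]],float),v["K"],v["D"])[0,0]
    Rm=cv2.Rodrigues(v["rvec"])[0]; return -Rm.T@v["tvec"], Rm.T@np.array([u[0],u[1],1])
def atz(v,px,z):
    o,d=ray(v,px); return o+d*(z-o[2])/d[2]
def tri(obs):
    A=np.zeros((3,3));b=np.zeros(3)
    for v,p in obs:
        o,d=ray(v,p);d/=np.linalg.norm(d);M=np.eye(3)-np.outer(d,d);A+=M;b+=M@o
    return np.linalg.solve(A,b)
E
python3 - <<'E'
import pickle,cv2
from h import *
d=pickle.load(open("v0.pkl","rb"))
for n,(c0,c1,r0,r1),s in (("top",(92,392,52,272),2.66),("side",(115,470,70,285),2.25)):
    cv2.imwrite(f"pics/{n}z.png",cv2.convertScaleAbs(cv2.resize(d[n]["img"][r0:r1,c0:c1,::-1],None,fx=s,fy=s,interpolation=cv2.INTER_CUBIC),alpha=1.6))
    print(n,proj(d[n],[[0,0,0],[.5,0,0],[.5,.3,0],[.132,.508,.24]]).round())
E
```

```text
top [[226. 442.]
 [226. 242.]
 [117. 243.]
 [-41. 428.]]
side [[132.  62.]
 [257. 159.]
 [321.  87.]
 [272. -80.]]
```

View pics/topz.png

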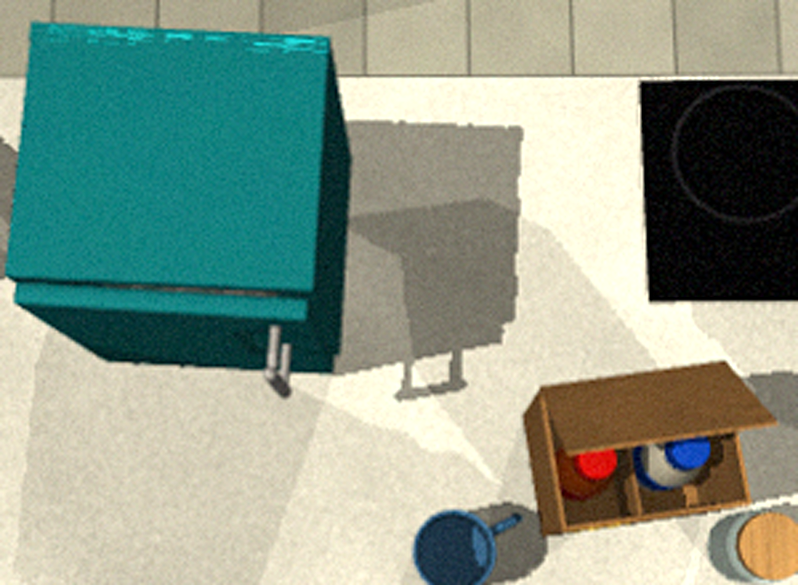

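View pics/sidez.png

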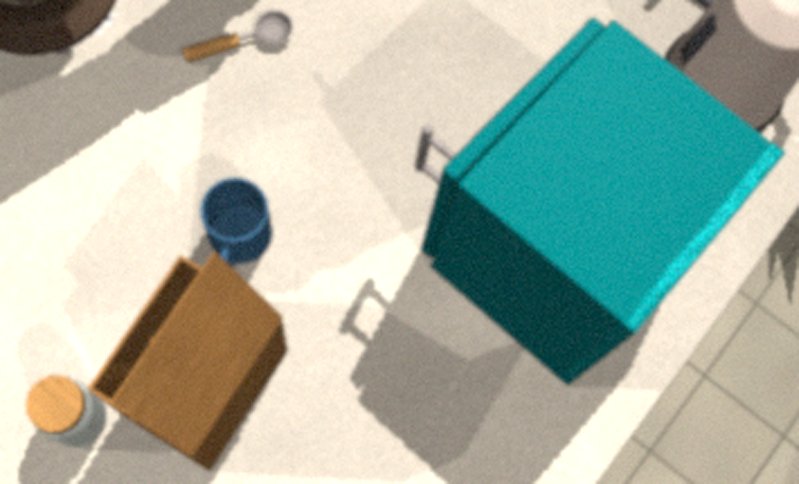

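Run:
```python
import pickle
from h import *
d=pickle.load(open("v0.pkl","rb"))
T=lambda p:(d["top"],np.array([92+(p[0]+.5)/2.66-.5,52+(p[1]+.5)/2.66-.5])); S=lambda p:(d["side"],np.array([115+(p[0]+.5)/2.25-.5,70+(p[1]+.5)/2.25-.5]))
Z=lambda a:np.array([[np.cos(a),-np.sin(a),0],[np.sin(a),np.cos(a),0],[0,0,1]])
def fit(f,obs,x0):
    fun=lambda x:np.concatenate([proj(v,f(x,k))[0]-p for k,(v,p) in obs])
    r=least_squares(fun,x0,loss="soft_l1"); e=fun(r.x).reshape(-1,2)
    print(r.x.round(4)); print([(k,*q.round(1)) for (k,_),q in zip(obs,e)]); return r.x
for n in d: print(n,ray(d[n],(256,192))[0].round(3))
def cool(x,k):
    if isinstance(k,tuple): return np.array([*x[:2],0])+Z(x[2])@np.array(k)
def door(x,k): # x: hinge x,y, outward angle
    return np.array([x[0],x[1],0])+Z(x[2])@np.array(k)
F,B,L,Rr=-.12,.12,.125,-.125
fit(cool,[((B,L,.28),T((32,22))),((B,Rr,.28),T((329,38))),((F,Rr,.28),T((314,292))),((F,L,.28),T((8,276))),
 ((F,L,.28),S((610,22))),((B,L,.28),S((783,152))),((B,Rr,.28),S((631,332))),((F,Rr,.28),S((462,188)))],[.75,.25,0])
x=fit(door,[((0,-.24,.27),T((306,320))),((0,0,.27),T((17,300))),((0,0,.01),T((108,360))),((0,-.24,.01),T((333,372))),
 ((-.042,-.21,.254),T((270,378))),((-.042,-.21,.146),T((287,391))),((0,0,.27),S((592,18))),((0,-.24,.27),S((447,174))),((0,-.24,.01),S((425,254))),
 ((-.042,-.21,.254),S((428,132))),((-.042,-.21,.146),S((420,168)))],[.63,.37,0])
print("pull",door(x,(-.042,-.21,.2)), "tri top/bot",tri([T((270,378)),S((428,132))]),tri([T((287,391)),S((420,168))]))
def cart(x,k):
    if k[0]=="f": 
        a=x[3]; p=np.array([.064-k[1]*np.cos(a),k[2],.172+k[1]*np.sin(a)])
    else: p=np.array(k)
    return np.array([*x[:2],0])+Z(x[2])@p
x=fit(cart,[((-.064,.085,.172),T((550,533))),((-.064,-.085,.172),T((748,503))),(("f",0,.085),T((541,388))),(("f",0,-.085),T((724,362))),
 (("f",.128,.085),T((567,451))),(("f",.128,-.085),T((775,420))),((-.064,.085,.172),S((180,258))),((-.064,-.085,.172),S((92,390))),
 (("f",.128,.085),S((215,255))),(("f",.128,-.085),S((112,402))),(("f",0,.085),S((280,318))),(("f",0,-.085),S((207,468)))],[.5,-.2,0,1.])
print("edge",cart(x,("f",.128,0)),"hinge",cart(x,("f",0,0)))
print("blue",atz(*T((690,451)),.164),"red",atz(*T((597,460)),.164),"jar",atz(*T((772,544)),.11),"mug",atz(*T((456,552)),.09))
```

```text
side [ 0.795 -0.334  1.189]
top [ 0.439 -0.068  1.151]
[ 0.7759  0.1379 -0.0389]
[((0.12, 0.125, 0.28), np.float64(-0.3), np.float64(-3.7)), ((0.12, -0.125, 0.28), np.float64(0.3), np.float64(-5.4)), ((-0.12, -0.125, 0.28), np.float64(1.0), np.float64(3.4)), ((-0.12, 0.125, 0.28), np.float64(-1.2), np.float64(5.6)), ((-0.12, 0.125, 0.28), np.float64(-2.9), np.float64(-4.3)), ((0.12, 0.125, 0.28), np.float64(4.8), np.float64(2.3)), ((0.12, -0.125, 0.28), np.float64(6.5), np.float64(4.1)), ((-0.12, -0.125, 0.28), np.float64(-5.9), np.float64(-3.7))]
[ 0.655   0.2637 -0.0654]
[((0, -0.24, 0.27), np.float64(1.4), np.float64(-0.8)), ((0, 0, 0.27), np.float64(-1.1), np.float64(0.3)), ((0, 0, 0.01), np.float64(-0.9), np.float64(-0.1)), ((0, -0.24, 0.01), np.float64(0.8), np.float64(0.3)), ((-0.042, -0.21, 0.254), np.float64(0.5), np.float64(-3.1)), ((-0.042, -0.21, 0.146), np.float64(0.2), np.float64(-0.2)), ((0, 0, 0.27), np.float64(1.1), np.float64(-0.6)), ((0, -0.24, 0.27), np.float64(-2.2), np.float64(-1.1)), ((0, -0.24, 0.01), np.float64(-2.3), np.float64(-1.0)), ((-0.042, -0.21, 0.254
[... 509 characters left out ...]
, np.float64(-0.2), np.float64(0.3)), (('f', 0.128, -0.085), np.float64(0.8), np.float64(0.4)), ((-0.064, 0.085, 0.172), np.float64(0.7), np.float64(-1.2)), ((-0.064, -0.085, 0.172), np.float64(-1.6), np.float64(0.1)), (('f', 0.128, 0.085), np.float64(0.6), np.float64(-1.1)), (('f', 0.128, -0.085), np.float64(0.5), np.float64(0.8)), (('f', 0, 0.085), np.float64(1.5), np.float64(-0.3)), (('f', 0, -0.085), np.float64(-6.6), np.float64(-4.7))]
edge [ 0.53866201 -0.26555794  0.27940708] hinge [ 0.60762809 -0.2559977   0.172     ]
blue [ 0.53865522 -0.3071881   0.164     ] red [ 0.53118708 -0.22340645  0.164     ] jar [ 0.4566587  -0.39227399  0.11      ] mug [ 0.45179997 -0.09801034  0.09      ]
```

Handle, carton and flap poses agree to within a few pixels. First I'll plan the move to above the handle.

```bash
cat >> h.py <<'E'
def down(a): # tool pointing down, closing line (tool y) at world angle a
    return np.array([[-np.sin(a),np.cos(a),0],[np.cos(a),np.sin(a),0],[0,0,-1]]).T
def plan(p0,R0,ways):
    """ways: (x,y,z,alpha or matrix,nrows) -> prints rounded tool-frame rows, returns end pose"""
    p,Q=np.array(p0,float),np.array(R0); 
    for x,y,z,a,n in ways:
        t=np.array([x,y,z]); G=down(a) if np.isscalar(a) else a; pS,QS=p.copy(),Q.copy(); w=R.from_matrix(QS.T@G).as_rotvec()
        for i in range(1,n+1):
            s=(Q.T@(pS+(t-pS)*i/n-p)*1000).round(0); r=R.from_matrix(Q.T@QS@R.from_rotvec(w*i/n).as_matrix()).as_rotvec().round(3)
            print([float(q) for q in (*s,*r)]); p=p+Q@s/1000; Q=Q@R.from_rotvec(r).as_matrix()
        print("--",p.round(4))
    return p,Q
def start(s): return np.array(s["tcp_pos"]),R.from_rotvec(s["eef_rot"]).as_matrix()
E
python3 - <<'E'
from rig import bot
from h import *
p,Q=start(bot.sense())
a=1.52-.02
plan(p,Q,[(*p[:2],.35,a,3),(.598,.058,.34,a,16)])
E
```

```text
[-0.0, -0.0, -37.0, -0.0, -0.0, -0.061]
[0.0, -0.0, -37.0, -0.001, -0.0, -0.061]
[0.0, -0.0, -37.0, -0.0, -0.0, -0.061]
-- [0.1318 0.508  0.3496]
[-31.0, -26.0, 1.0, -0.0, -0.0, -0.0]
[-31.0, -26.0, 0.0, -0.0, -0.0, -0.0]
[-31.0, -26.0, 1.0, -0.0, -0.0, -0.0]
[-31.0, -26.0, 0.0, -0.0, -0.0, -0.0]
[-31.0, -26.0, 1.0, -0.0, -0.0, -0.0]
[-31.0, -26.0, 1.0, -0.0, -0.0, -0.0]
[-31.0, -26.0, 0.0, -0.0, -0.0, -0.0]
[-31.0, -26.0, 1.0, -0.0, -0.0, -0.0]
[-32.0, -26.0, 0.0, -0.0, -0.0, -0.0]
[-31.0, -26.0, 1.0, -0.0, -0.0, -0.0]
[-31.0, -26.0, 1.0, -0.0, -0.0, -0.0]
[-31.0, -26.0, 0.0, -0.0, -0.0, -0.0]
[-31.0, -26.0, 1.0, -0.0, -0.0, -0.0]
[-31.0, -26.0, 0.0, -0.0, -0.0, -0.0]
[-31.0, -26.0, 1.0, -0.0, -0.0, -0.0]
[-31.0, -26.0, 1.0, -0.0, -0.0, -0.0]
-- [0.5981 0.0578 0.3397]
```

Call:
move_arm(
  targets=[
    [[0, 0, -37, 0, 0, -0.061, 1], [0, 0, -37, 0, 0, -0.061, 1], [0, 0, -37, 0, 0, -0.061, 1], [-31, -26, 1, 0, 0, 0, 1], [-31, -26, 0, 0, 0, 0, 1], [-31, -26, 1, 0, 0, 0, 1], [-31, -26, 0, 0, 0, 0, 1], [-31, -26, 1, 0, 0, 0, 1], [-31, -26, 1, 0, 0, 0, 1], [-31, -26, 0, 0, 0, 0, 1]],
  ],
)

```text
time_s: 1.1
tcp_pos: [0.3362, 0.3099, 0.3459]
eef_rot: [-0.111, -3.139, 0.001]
wrist_force: [1.1, -0.1, 0.7]
grip_width: 0.0852
finger_force: 0.0
```

Call:
move_arm(
  targets=[
    [[-31, -26, 1, 0, 0, 0, 1], [-31, -26, 0, 0, 0, 0, 1], [-31, -26, 1, 0, 0, 0, 1], [-31, -26, 1, 0, 0, 0, 1], [-31, -26, 0, 0, 0, 0, 1], [-31, -26, 1, 0, 0, 0, 1], [-31, -26, 1, 0, 0, 0, 1], [0, 0, 0, 0, 0, 0, 1]],
  ],
)

```text
time_s: 1.9
tcp_pos: [0.5415, 0.1113, 0.3392]
eef_rot: [-0.118, -3.137, 0.003]
wrist_force: [0.7, 0.2, 0.1]
grip_width: 0.0856
finger_force: 0.0
```

Run:
```python
from rig import bot, eyes
from h import *
import pickle
s=bot.sense(); p,Q=start(s); print(s["time_s"],p,s["eef_rot"],s["joint_pos"],s["wrist_force"])
v=eyes.get_image("wrist"); v["p"],v["Q"]=p,Q; print(v["mount"].round(3))
pickle.dump(v,open("w1.pkl","wb"))
cv2.imwrite("pics/w1.png",cv2.convertScaleAbs(v["img"][:,:,::-1],alpha=1.5))
```

```text
1.9 [0.54154887 0.11128122 0.33923113] [-1.18394939e-01 -3.13733202e+00  2.50030331e-03] [ 2.03218742e-01  2.07212211e-01  2.77913315e-01  1.64384543e+00
 -1.06321565e-03  2.78659111e-01] [0.71676421 0.21856042 0.05518606]
[[ 0.001 -0.955 -0.295  0.075]
 [ 1.     0.001  0.     0.001]
 [ 0.    -0.295  0.955 -0.135]
 [ 0.     0.     0.     1.   ]]
```

View pics/w1.png

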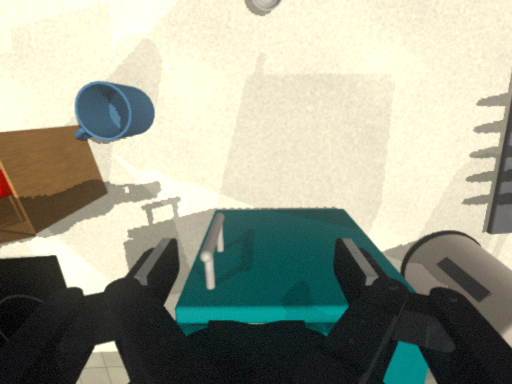

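The wrist view shows the bar from its top at (208,258) to its bottom at (218,215), left of the fingers. The door's top edge is at rows 305–320, and the flap and red cap are at the left edge.

```bash
cat >> h.py <<'E'
def wcam(v): # give a wrist picture world extrinsics
    M=np.eye(4);M[:3,:3]=v["Q"];M[:3,3]=v["p"];W=np.linalg.inv(M@v["mount"])
    v["rvec"]=cv2.Rodrigues(W[:3,:3])[0];v["tvec"]=W[:3,3];return v
E
python3 - <<'E'
import pickle
from rig import bot
from h import *
d=pickle.load(open("v0.pkl","rb")); w=wcam(pickle.load(open("w1.pkl","rb")))
T=lambda p:(d["top"],np.array([92+(p[0]+.5)/2.66-.5,52+(p[1]+.5)/2.66-.5])); S=lambda p:(d["side"],np.array([115+(p[0]+.5)/2.25-.5,70+(p[1]+.5)/2.25-.5]))
t=[T((270,380)),S((428,132)),(w,(208,256))]; b=[T((287,391)),S((420,168)),(w,(218,215))]
for o in (t,b):
    P=tri(o); print(P.round(4),[ (proj(v,P)[0]-q).round(1) for v,q in o])
for z in (.254,.2): print(atz(w,(208,256),z))
print(atz(w,(218,215),.146), atz(w,(182,308),.27),atz(w,(342,208),.01),atz(w,(218,210),.01))
p,Q=start(bot.sense())
plan(p,Q,[(.598,.056,.34,1.505,4),(.598,.056,.224,1.505,5)])
E
```

```text
[0.5963 0.0597 0.2456] [array([-0.3, -1.8]), array([-0.2, -0.6]), array([-1.4, -3.1])]
[0.5973 0.0577 0.149 ] [array([-0.3,  0.4]), array([-0.3,  0.3]), array([0.3, 1. ])]
[0.59491028 0.06272239 0.254     ]
[0.6261296  0.04928208 0.2       ]
[0.59714094 0.05695693 0.146     ] [0.63862458 0.03535042 0.27      ] [0.65391866 0.26351983 0.01      ] [0.64089306 0.03300645 0.01      ]
[-15.0, -13.0, -0.0, -0.0, -0.001, -0.002]
[-16.0, -13.0, -0.0, -0.0, -0.0, -0.002]
[-15.0, -13.0, -0.0, -0.001, -0.001, -0.002]
[-16.0, -13.0, -0.0, 0.0, -0.0, -0.003]
-- [0.5983 0.0564 0.3397]
[0.0, -0.0, 23.0, 0.0, -0.0, 0.0]
[0.0, -0.0, 23.0, 0.0, -0.0, 0.0]
[0.0, -0.0, 23.0, 0.0, -0.0, 0.0]
[0.0, -0.0, 24.0, 0.0, -0.0, 0.0]
[0.0, -0.0, 23.0, 0.0, -0.0, 0.0]
-- [0.5983 0.0564 0.2237]
```

Call:
move_arm(
  targets=[
    [[-15, -14, 0, 0, 0, -0.002, 1], [-15, -14, 0, 0, 0, -0.002, 1], [-15, -14, 0, 0, 0, -0.002, 1], [-15, -14, 0, 0, 0, -0.002, 1], [0, 0, 0, 0, 0, 0, 1], [0, 0, 23, 0, 0, 0, 1], [0, 0, 23, 0, 0, 0, 1], [0, 0, 23, 0, 0, 0, 1], [0, 0, 23, 0, 0, 0, 1], [0, 0, 24, 0, 0, 0, 1], [0, 0, 0, 0, 0, 0, 1]],
  ],
)

```text
time_s: 3.05
tcp_pos: [0.5925, 0.0555, 0.2222]
eef_rot: [-0.096, -3.134, 0.001]
wrist_force: [-1.2, -0.1, 0.3]
grip_width: 0.085
finger_force: 0.0
```

Call:
move_arm(
  targets=[
    [[0, 0, 0, 0, 0, 0, -1], [0, 0, 0, 0, 0, 0, -1], [0, 0, 0, 0, 0, 0, -1], [0, 0, 0, 0, 0, 0, -1], [0, 0, 0, 0, 0, 0, -1], [0, 0, 0, 0, 0, 0, -1]],
  ],
  newtons=30,
)

```text
time_s: 3.65
tcp_pos: [0.5963, 0.0584, 0.2264]
eef_rot: [0.095, 3.137, 0.014]
wrist_force: [3.1, 15.5, 1.9]
grip_width: 0.0113
finger_force: 29.8
```

Run:
```python
from rig import bot
from h import *
p,Q=start(bot.sense()); h=np.array([.6545,.2637])
f=np.array([.5965,.058])
for d in (.05,.07):
    r=f-h; c,s=np.cos(-d),np.sin(-d); n=h+np.array([[c,-s],[s,c]])@r
    print(d,(down(1.508).T@np.r_[n-f,0]*1000).round(1))
d=1.6;c,s=np.cos(-d),np.sin(-d);print(h+np.array([[c,-s],[s,c]])@(f-h))
```

```text
0.05 [10.4  2.5  0. ]
0.07 [14.5  3.7  0. ]
[0.45058128 0.32768161]
```

Call:
move_arm(
  targets=[
    [[10.4, 2.5, 0, 0, 0, 0.05, -1], [10.4, 2.5, 0, 0, 0, 0.05, -1], [14.5, 3.7, 0, 0, 0, 0.07, -1], [14.5, 3.7, 0, 0, 0, 0.07, -1], [14.5, 3.7, 0, 0, 0, 0.07, -1], [14.5, 3.7, 0, 0, 0, 0.07, -1], [14.5, 3.7, 0, 0, 0, 0.07, -1], [14.5, 3.7, 0, 0, 0, 0.07, -1], [0, 0, 0, 0, 0, 0, -1]],
  ],
)

```text
time_s: 4.55
tcp_pos: [0.5013, 0.1132, 0.2264]
eef_rot: [0.901, 3.007, 0.008]
wrist_force: [4.4, 6.4, -0.2]
grip_width: 0.011
finger_force: 30.2
```

Call:
move_arm(
  targets=[
    [[14.5, 3.7, 0, 0, 0, 0.07, -1], [14.5, 3.7, 0, 0, 0, 0.07, -1], [14.5, 3.7, 0, 0, 0, 0.07, -1], [14.5, 3.7, 0, 0, 0, 0.07, -1], [14.5, 3.7, 0, 0, 0, 0.07, -1], [14.5, 3.7, 0, 0, 0, 0.07, -1], [14.5, 3.7, 0, 0, 0, 0.07, -1], [14.5, 3.7, 0, 0, 0, 0.07, -1], [0, 0, 0, 0, 0, 0, -1]],
  ],
)

```text
time_s: 5.45
tcp_pos: [0.4436, 0.2161, 0.2263]
eef_rot: [-1.698, -2.642, -0.002]
wrist_force: [-5.3, -1.5, 6.0]
grip_width: 0.0106
finger_force: 30.7
```

Call:
move_arm(
  targets=[
    [[14.5, 3.7, 0, 0, 0, 0.07, -1], [14.5, 3.7, 0, 0, 0, 0.07, -1], [14.5, 3.7, 0, 0, 0, 0.07, -1], [14.5, 3.7, 0, 0, 0, 0.07, -1], [14.5, 3.7, 0, 0, 0, 0.07, -1], [14.5, 3.7, 0, 0, 0, 0.07, -1], [14.5, 3.7, 0, 0, 0, 0.07, -1], [14.5, 3.7, 0, 0, 0, 0.07, -1], [0, 0, 0, 0, 0, 0, -1], [0, 0, 0, 0, 0, 0, -1]],
  ],
)

```text
time_s: 6.45
tcp_pos: [0.4496, 0.335, 0.2264]
eef_rot: [-2.355, -2.068, 0.001]
wrist_force: [-13.5, 6.3, 7.6]
grip_width: 0.0108
finger_force: 31.4
```

Call:
move_arm(
  targets=[
    [[0, 0, 0, 0, 0, 0, 1], [0, 0, 0, 0, 0, 0, 1], [0, 0, 0, 0, 0, 0, 1], [0, 0, 0, 0, 0, 0, 1], [0, 0, 0, 0, 0, 0, 1], [0, 0, -30, 0, 0, 0, 1], [0, 0, -40, 0, 0, 0, 1], [0, 0, -40, 0, 0, 0, 1], [0, 0, -30, 0, 0, 0, 1], [0, 0, 0, 0, 0, 0, 1]],
  ],
)

```text
time_s: 7.45
tcp_pos: [0.4534, 0.3331, 0.3699]
eef_rot: [2.363, 2.069, 0.011]
wrist_force: [1.0, 0.2, -0.9]
grip_width: 0.0854
finger_force: 0.0
```

Run:
```python
from rig import bot, eyes
from h import *
import pickle
s=bot.sense();p,Q=start(s);print(p,s["wrist_force"],s["joint_pos"])
a=.138; c,sn=np.cos(a),np.sin(a); C=np.array([.5442,-.2648]); L=lambda u,v=0:C+np.array([c*u-sn*v,sn*u+c*v])
print(L(-.08),L(.15))
q=plan(p,Q,[(*L(-.085),.35,a,18)])
```

```text
[0.45336086 0.33305866 0.36988026] [ 1.00010488  0.17486609 -0.93000377] [ 6.33651079e-01  2.37226976e-01  3.85568463e-01  1.71201832e+00
 -9.92364515e-05  2.33671903e+00]
[ 0.46496055 -0.27580499] [ 0.69277397 -0.24416564]
[-34.0, 5.0, 1.0, 0.0, -0.0, -0.015]
[-33.0, 4.0, 1.0, 0.001, -0.0, -0.015]
[-34.0, 4.0, 1.0, -0.0, -0.001, -0.015]
[-33.0, 3.0, 1.0, 0.0, 0.0, -0.015]
[-34.0, 3.0, 1.0, 0.001, -0.0, -0.015]
[-34.0, 2.0, 1.0, -0.0, -0.0, -0.015]
[-34.0, 2.0, 1.0, 0.0, -0.001, -0.015]
[-34.0, 1.0, 1.0, 0.001, 0.0, -0.015]
[-34.0, 1.0, 1.0, -0.0, -0.0, -0.015]
[-33.0, 1.0, 1.0, 0.0, -0.0, -0.015]
[-34.0, -1.0, 1.0, 0.001, -0.001, -0.015]
[-34.0, -0.0, 1.0, -0.0, 0.0, -0.015]
[-34.0, -2.0, 1.0, 0.0, 0.0, -0.015]
[-34.0, -1.0, 1.0, 0.001, -0.0, -0.015]
[-34.0, -3.0, 1.0, -0.0, -0.0, -0.015]
[-33.0, -2.0, 1.0, 0.0, -0.001, -0.015]
[-34.0, -4.0, 1.0, 0.001, 0.0, -0.015]
[-34.0, -4.0, 1.0, -0.0, -0.0, -0.015]
-- [ 0.4596 -0.2768  0.3505]
```

Call:
move_arm(
  targets=[
    [[-34, 5, 1, 0, 0, -0.015, -1], [-34, 4, 1, 0, 0, -0.015, -1], [-34, 4, 1, 0, 0, -0.015, -1], [-33, 3, 1, 0, 0, -0.015, -1], [-34, 3, 1, 0, 0, -0.015, -1], [-34, 2, 1, 0, 0, -0.015, -1], [-34, 2, 1, 0, 0, -0.015, -1], [-34, 1, 1, 0, 0, -0.015, -1], [-34, 1, 1, 0, 0, -0.015, -1], [-33, 1, 1, 0, 0, -0.015, -1]],
  ],
)

```text
time_s: 8.45
tcp_pos: [0.4562, -0.0081, 0.3546]
eef_rot: [-2.201, -2.241, 0.001]
wrist_force: [-0.1, -0.6, -0.8]
grip_width: -0.0001
finger_force: 0.0
```

Call:
move_arm(
  targets=[
    [[-34, -1, 1, 0, 0, -0.015, -1], [-34, 0, 1, 0, 0, -0.015, -1], [-34, -1, 1, 0, 0, -0.015, -1], [-34, -2, 1, 0, 0, -0.015, -1], [-34, -2, 1, 0, 0, -0.015, -1], [-33, -3, 1, 0, 0, -0.015, -1], [-34, -4, 1, 0, 0, -0.015, -1], [-34, -4, 1, 0, 0, -0.015, -1], [0, 0, 0, 0, 0, 0, -1], [0, 0, 0, 0, 0, 0, -1]],
  ],
)

```text
time_s: 9.45
tcp_pos: [0.4584, -0.2788, 0.3462]
eef_rot: [-2.064, -2.366, 0.0]
wrist_force: [-0.0, -0.3, 0.4]
grip_width: 0.0002
finger_force: 0.0
```

Run:
```python
from rig import bot, eyes
from h import *
import pickle
s=bot.sense();p,Q=start(s);print(s["time_s"],p,s["eef_rot"],s["wrist_force"],s["grip_width"])
a=.138; c,sn=np.cos(a),np.sin(a); C=np.array([.5442,-.2648]); L=lambda u,v=0:C+np.array([c*u-sn*v,sn*u+c*v])
q=plan(p,Q,[(*L(-.075),.258,a,4),(*L(.10),.258,a,9),(*L(.145),.245,a,4)])
d={n:eyes.get_image(n) for n in("top",)}
pickle.dump(d,open("v1.pkl","wb"))
cv2.imwrite("pics/t1.png",cv2.convertScaleAbs(d["top"]["img"][:,:,::-1],alpha=1.5))
```

```text
9.45 [ 0.45837316 -0.27878255  0.34619474] [-2.06403016e+00 -2.36579564e+00  1.54222335e-04] [-0.00565529 -0.27763139  0.44034071] 0.00018427690374570892
[0.0, 3.0, 22.0, -0.0, -0.0, -0.0]
[1.0, 3.0, 22.0, -0.001, -0.001, -0.001]
[0.0, 3.0, 22.0, -0.0, -0.0, -0.0]
[1.0, 3.0, 22.0, -0.0, -0.0, -0.001]
-- [ 0.4699 -0.2751  0.2582]
[-0.0, 19.0, 0.0, -0.0, -0.0, 0.0]
[-0.0, 20.0, 0.0, -0.0, -0.0, 0.0]
[-0.0, 19.0, 0.0, -0.0, -0.0, 0.0]
[-0.0, 20.0, 0.0, -0.0, -0.0, 0.0]
[-0.0, 19.0, 0.0, -0.0, -0.0, 0.0]
[-0.0, 20.0, 0.0, -0.0, -0.0, 0.0]
[-0.0, 19.0, 0.0, -0.0, -0.0, 0.0]
[-0.0, 20.0, 0.0, -0.0, -0.0, 0.0]
[-0.0, 19.0, 0.0, -0.0, -0.0, 0.0]
-- [ 0.6432 -0.251   0.2581]
[-0.0, 11.0, 3.0, -0.0, -0.0, 0.0]
[-0.0, 12.0, 4.0, -0.0, -0.0, 0.0]
[-0.0, 11.0, 3.0, -0.0, -0.0, 0.0]
[-0.0, 11.0, 3.0, -0.0, -0.0, 0.0]
-- [ 0.6878 -0.2448  0.2451]
```

View pics/t1.png

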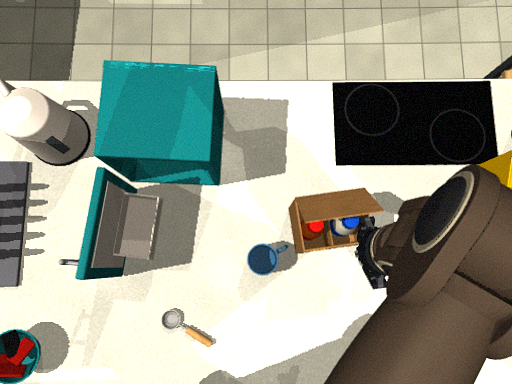

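The top view shows the door wide open, with the rack at about (115–162, 192–260). The gripper is in front of the flap. Now I'll push the flap back.

Call:
move_arm(
  targets=[
    [[0, 3, 22, 0, 0, 0, -1], [0, 3, 22, 0, 0, 0, -1], [0, 3, 22, 0, 0, 0, -1], [0, 3, 22, 0, 0, 0, -1], [0, 19, 0, 0, 0, 0, -1], [0, 20, 0, 0, 0, 0, -1], [0, 19, 0, 0, 0, 0, -1], [0, 20, 0, 0, 0, 0, -1], [0, 19, 0, 0, 0, 0, -1], [0, 20, 0, 0, 0, 0, -1]],
  ],
)

```text
time_s: 10.5
tcp_pos: [0.5891, -0.2592, 0.2695]
eef_rot: [2.051, 2.36, 0.01]
wrist_force: [-2.3, 2.8, 37.3]
grip_width: 0.0002
finger_force: 19.5
```

Call:
move_arm(
  targets=[
    [[0, 19, 0, 0, 0, 0, -1], [0, 20, 0, 0, 0, 0, -1], [0, 19, 0, 0, 0, 0, -1], [0, 11, 4, 0, 0, 0, -1], [0, 11, 4, 0, 0, 0, -1], [0, 11, 4, 0, 0, 0, -1], [0, 11, 4, 0, 0, 0, -1], [0, 0, 0, 0, 0, 0, -1], [0, 0, 0, 0, 0, 0, -1]],
  ],
)

```text
time_s: 11.4
tcp_pos: [0.6875, -0.2465, 0.2429]
eef_rot: [-2.063, -2.369, 0.0]
wrist_force: [0.1, -0.2, 0.5]
grip_width: 0.0002
finger_force: 0.0
```

Call:
move_arm(
  targets=[
    [[0, -20, -20, 0, 0, 0, -1], [0, -20, -20, 0, 0, 0, -1], [0, -30, -20, 0, 0, 0, -1], [0, -30, -20, 0, 0, 0, -1], [0, -30, 0, 0, 0, 0, -0.3], [0, -30, 0, 0, 0, 0, -0.3], [0, 0, 0, 0, 0, 0, -0.3], [0, 0, 0, 0, 0, 0, -0.3]],
  ],
)

```text
time_s: 12.2
tcp_pos: [0.5284, -0.2688, 0.3245]
eef_rot: [2.063, 2.367, 0.001]
wrist_force: [0.6, 0.7, 0.8]
grip_width: 0.03
finger_force: 0.0
```

Run:
```python
from rig import bot, eyes
from h import *
import pickle
s=bot.sense();p,Q=start(s);print(s["time_s"],p,s["grip_width"],s["wrist_force"])
d={n:eyes.get_image(n) for n in("top","side","wrist")}; d["wrist"].update(p=p,Q=Q)
pickle.dump(d,open("v2.pkl","wb"))
a=cv2.resize(d["side"]["img"][110:310,120:320],(400,400)); b=cv2.resize(d["wrist"]["img"],(400,300))
r=cv2.resize(d["top"]["img"][150:300,60:260],(400,300))
m=np.zeros((600,800,3),np.uint8); m[:400,:400]=a; m[:300,400:]=b; m[300:,400:]=r
cv2.imwrite("pics/m2.png",cv2.convertScaleAbs(m[:,:,::-1],alpha=1.5))
```

```text
12.2 [ 0.52835309 -0.26876772  0.32449281] 0.030045539497170114 [0.64879561 0.69830805 0.79613505]
```

View pics/m2.png

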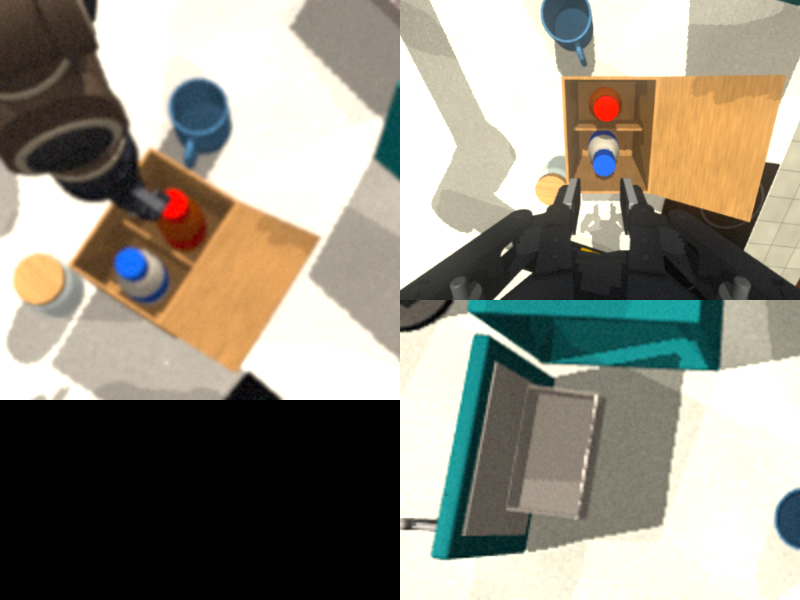

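The flap lies folded back outside the carton (composite side view, about (240,290)). The blue cap is clear at side crop (130,256) and wrist crop (604,163). The rack rim corners in the top crop are (536,386), (603,396), (508,511) and (582,518).

```bash
cat > cap.py <<'E'
from h import *
def blob(v,seed,rad=35):
    hsv=cv2.cvtColor(v["img"],cv2.COLOR_RGB2HSV); m=cv2.inRange(hsv,(105,190,90),(125,255,255))
    n,l,st,c=cv2.connectedComponentsWithStats(m); ok=[i for i in range(1,n) if st[i,4]>40 and np.hypot(*(c[i]-seed))<rad]
    i=min(ok,key=lambda i:np.hypot(*(c[i]-seed))); return c[i],st[i]
def hull(v,x,y,zf,r=.018):
    t=np.linspace(0,2*np.pi,40); P=[(x+r*np.cos(a),y+r*np.sin(a),zf+z) for z in (.114,.16) for a in t]
    h=cv2.convexHull(proj(v,P).astype(np.float32))[:,0]; m=cv2.moments(h); return np.array([m["m10"]/m["m00"],m["m01"]/m["m00"]]),h
E
python3 - <<'E'
import pickle
from cap import *
d=pickle.load(open("v2.pkl","rb")); wcam(d["wrist"])
o=[]
for n,s in(("side",(185,240)),("wrist",(261,208))):
    c,st=blob(d[n],s); print(n,c.round(1),st); o.append((d[n],c))
r=least_squares(lambda q:np.concatenate([hull(v,*q)[0]-c for v,c in o]),[.54,-.307,.004])
print("milk",r.x.round(4),"res",r.fun.round(1)); 
for v,c in o: h=hull(v,*r.x)[1]; print(h.min(0),np.ptp(h,0))
a=.1377;C=np.array([.5442,-.2648]);w=r.x[:2]-C;print("in carton",np.cos(a)*w[0]+np.sin(a)*w[1],-np.sin(a)*w[0]+np.cos(a)*w[1])
# flap
S=lambda x,y:(d["side"],np.array([120+x/2,110+y/2])); Wp=lambda x,y:(d["wrist"],np.array([(x-400)/.78125,y/.78125]))
for A,B in(((318,238),(784,77)),((240,370),(752,220))): print("flap edge",tri([S(*A),Wp(*B)]))
print("hinge",tri([S(235,205),Wp(656,78)]),tri([S(172,318),Wp(648,192)]))
# rack
T=lambda x,y:(d["top"],np.array([60+(x-400)/2,150+(y-300)/2]))
Z=lambda a:np.array([[np.cos(a),-np.sin(a)],[np.sin(a),np.cos(a)]])
k=[(.0,0,.27,T(478,335)),(0,-.24,.27,T(435,556))]
rk=[(-.045,.0775,T(536,386)),(.045,.0775,T(603,396)),(.045,-.0775,T(582,518)),(-.045,-.0775,T(508,511))]
def f(q):
    M=Z(q[2]);e=[]
    for x,y,z,(v,p) in k: e.append(proj(v,[*(q[:2]+M@[x,y]),z])[0]-p)
    for x,y,(v,p) in rk: e.append(proj(v,[*(q[:2]+M@[x+.065,y+q[3]]),.131])[0]-p)
    return np.concatenate(e+[(q[:2]-[.6545,.2637])*300])
r=least_squares(f,[.655,.264,-1.68,-.12]);print(r.x.round(4),r.fun.round(1))
q=r.x;print("rack",q[:2]+Z(q[2])@[.065,q[3]])
E
```

```text
side [184.7 241.6] [178 235  15  15 167]
wrist [261.  210.6] [248 197  27  28 585]
milk [ 0.5411 -0.3089  0.0183] res [ 0.1  0.  -0.1  0.1]
[175.49197 232.25912] [18.587463 18.66565 ]
[245.45067 189.64056] [31.61995  41.243378]
in carton -0.00916586850547444 -0.04330160137252865
flap edge [ 0.69948352 -0.16052894  0.24364237]
flap edge [ 0.72465312 -0.32185605  0.24600922]
hinge [ 0.59193638 -0.17635486  0.1646986 ] [ 0.6182739  -0.3308564   0.17753032]
[ 0.6519  0.2577 -1.7036 -0.1091] [ 0.6 -1.3 -0.1  1.  -2.4 -0.4  0.2 -0.9  0.2  1.   0.1 -0.1 -0.8 -1.8]
rack [0.53512668 0.20774541]
```

Run:
```python
from rig import bot
from h import *
p,Q=start(bot.sense()); print(p)
plan(p,Q,[(.541,-.309,.3245,.138,3),(.541,-.309,.137,.138,7)])
```

```text
[ 0.52973158 -0.26846146  0.3230626 ]
[-14.0, 2.0, -0.0, 0.0, -0.0, 0.0]
[-14.0, 2.0, -1.0, 0.0, -0.0, 0.0]
[-14.0, 2.0, -0.0, 0.0, -0.0, 0.0]
-- [ 0.5415 -0.3092  0.3241]
[0.0, -0.0, 27.0, 0.0, -0.0, 0.0]
[0.0, -0.0, 26.0, 0.0, -0.0, 0.0]
[0.0, -0.0, 27.0, 0.0, -0.0, 0.0]
[0.0, -0.0, 27.0, 0.0, -0.0, 0.0]
[0.0, -0.0, 27.0, 0.0, -0.0, 0.0]
[0.0, -0.0, 26.0, 0.0, -0.0, 0.0]
[0.0, -0.0, 27.0, 0.0, -0.0, 0.0]
-- [ 0.5415 -0.3092  0.1371]
```

Call:
move_arm(
  targets=[
    [[-14, 2, 0, 0, 0, 0, 0.4], [-14, 2, 0, 0, 0, 0, 0.4], [-14, 2, 0, 0, 0, 0, 0.4], [0, 0, 0, 0, 0, 0, 0.4], [0, 0, 27, 0, 0, 0, 0.4], [0, 0, 27, 0, 0, 0, 0.4], [0, 0, 27, 0, 0, 0, 0.4], [0, 0, 27, 0, 0, 0, 0.4], [0, 0, 27, 0, 0, 0, 0.4], [0, 0, 0, 0, 0, 0, 0.4]],
  ],
)

```text
time_s: 13.35
tcp_pos: [0.5391, -0.3083, 0.184]
eef_rot: [-2.058, -2.364, 0.002]
wrist_force: [-0.6, -0.5, 0.2]
grip_width: 0.0596
finger_force: 0.0
```

Call:
move_arm(
  targets=[
    [[0, 0, 13, 0, 0, 0, 0.4], [0, 0, 13, 0, 0, 0, 0.4], [0, 0, 13, 0, 0, 0, 0.4], [0, 0, 13, 0, 0, 0, 0.4], [0, 0, 0, 0, 0, 0, 0.4]],
  ],
)

```text
time_s: 13.85
tcp_pos: [0.5398, -0.3087, 0.134]
eef_rot: [-2.061, -2.367, 0.001]
wrist_force: [-0.3, -0.3, -0.3]
grip_width: 0.0596
finger_force: 0.0
```

Call:
move_arm(
  targets=[
    [[0, 0, 0, 0, 0, 0, -0.5], [0, 0, 0, 0, 0, 0, -0.5], [0, 0, 0, 0, 0, 0, -0.5], [0, 0, 0, 0, 0, 0, -0.5], [0, 0, 0, 0, 0, 0, -0.5], [0, 0, 0, 0, 0, 0, -0.5]],
  ],
  newtons=50,
)

```text
time_s: 14.45
tcp_pos: [0.5412, -0.3095, 0.137]
eef_rot: [2.062, 2.368, 0.0]
wrist_force: [0.8, -0.7, 3.0]
grip_width: 0.0347
finger_force: 50.6
```

Call:
move_arm(
  targets=[
    [[0, 0, -10, 0, 0, 0, -0.5], [0, 0, -20, 0, 0, 0, -0.5], [0, 0, -30, 0, 0, 0, -0.5], [0, 0, -30, 0, 0, 0, -0.5], [0, 0, -30, 0, 0, 0, -0.5], [0, 0, -30, 0, 0, 0, -0.5], [0, 0, -30, 0, 0, 0, -0.5], [0, 0, -20, 0, 0, 0, -0.5], [0, 0, -10, 0, 0, 0, -0.5], [0, 0, 0, 0, 0, 0, -0.5], [0, 0, 0, 0, 0, 0, -0.5]],
  ],
)

```text
time_s: 15.55
tcp_pos: [0.5406, -0.3092, 0.3454]
eef_rot: [-2.062, -2.368, 0.0]
wrist_force: [-0.0, -0.3, -5.3]
grip_width: 0.0348
finger_force: 51.0
```

Run:
```python
from rig import bot
from h import *
p,Q=start(bot.sense()); print(p)
plan(p,Q,[(.536,.10,.345,-.13,16)])
```

```text
[ 0.54064161 -0.30920001  0.34540049]
[25.0, 3.0, 0.0, -0.0, -0.0, 0.017]
[26.0, 3.0, 0.0, -0.0, -0.0, 0.016]
[25.0, 2.0, 0.0, -0.0, -0.0, 0.017]
[26.0, 2.0, 0.0, -0.0, -0.0, 0.017]
[25.0, 2.0, 0.0, -0.0, -0.0, 0.017]
[26.0, 1.0, 0.0, -0.001, -0.0, 0.016]
[25.0, 1.0, 0.0, 0.0, -0.0, 0.017]
[26.0, -0.0, 0.0, 0.0, -0.0, 0.017]
[26.0, -0.0, 0.0, 0.0, -0.0, 0.017]
[25.0, -1.0, 0.0, 0.0, -0.001, 0.016]
[26.0, -1.0, 0.0, 0.0, 0.0, 0.017]
[25.0, -1.0, 1.0, -0.0, 0.0, 0.017]
[26.0, -2.0, -0.0, -0.0, 0.0, 0.017]
[25.0, -3.0, -0.0, -0.0, 0.0, 0.016]
[26.0, -2.0, -0.0, -0.0, 0.0, 0.017]
[25.0, -4.0, -0.0, -0.0, 0.0, 0.017]
-- [0.5356 0.1    0.3446]
```

Call:
move_arm(
  targets=[
    [[25, 3, 0, 0, 0, 0.017, -0.5], [26, 3, 0, 0, 0, 0.017, -0.5], [25, 2, 0, 0, 0, 0.017, -0.5], [26, 2, 0, 0, 0, 0.017, -0.5], [25, 2, 0, 0, 0, 0.017, -0.5], [26, 1, 0, 0, 0, 0.016, -0.5], [25, 1, 0, 0, 0, 0.017, -0.5], [26, 0, 0, 0, 0, 0.017, -0.5]],
  ],
)

```text
time_s: 16.35
tcp_pos: [0.538, -0.1036, 0.3448]
eef_rot: [-2.218, -2.222, 0.002]
wrist_force: [0.4, 0.3, -5.3]
grip_width: 0.035
finger_force: 51.1
```

Call:
move_arm(
  targets=[
    [[26, 0, 0, 0, 0, 0.017, -0.5], [25, -1, 0, 0, 0, 0.017, -0.5], [26, -1, 0, 0, 0, 0.017, -0.5], [25, -1, 0, 0, 0, 0.017, -0.5], [26, -2, 0, 0, 0, 0.017, -0.5], [25, -3, 0, 0, 0, 0.016, -0.5], [26, -2, 0, 0, 0, 0.017, -0.5], [25, -4, 0, 0, 0, 0.017, -0.5], [0, 0, 0, 0, 0, 0, -0.5], [0, 0, 0, 0, 0, 0, -0.5]],
  ],
)

```text
time_s: 17.35
tcp_pos: [0.5356, 0.1003, 0.3451]
eef_rot: [-2.361, -2.071, 0.004]
wrist_force: [-0.4, 0.0, -5.1]
grip_width: 0.0348
finger_force: 51.1
```

Run:
```python
from rig import bot, eyes
from h import *
import pickle
s=bot.sense();p,Q=start(s);print(s["time_s"],p,s["eef_rot"],s["grip_width"],s["wrist_force"])
d={n:eyes.get_image(n) for n in("top","side","wrist")}; d["wrist"].update(p=p,Q=Q)
pickle.dump(d,open("v3.pkl","wb"))
m=np.zeros((600,800,3),np.uint8)
m[:480,:480]=cv2.resize(d["wrist"]["img"][64:384,96:416],(480,480)); m[:320,480:]=cv2.resize(d["side"]["img"][50:210,230:390],(320,320)); m[320:600,480:]=cv2.resize(d["top"]["img"][150:290,70:230],(320,280))
cv2.imwrite("pics/m3.png",cv2.convertScaleAbs(m[:,:,::-1],alpha=1.5))
```

```text
17.35 [0.53563823 0.10027806 0.34507275] [-2.36094208 -2.07132031  0.00357924] 0.0348213724801717 [-0.38273755  0.02587539 -5.13917615]
```

View pics/m3.png

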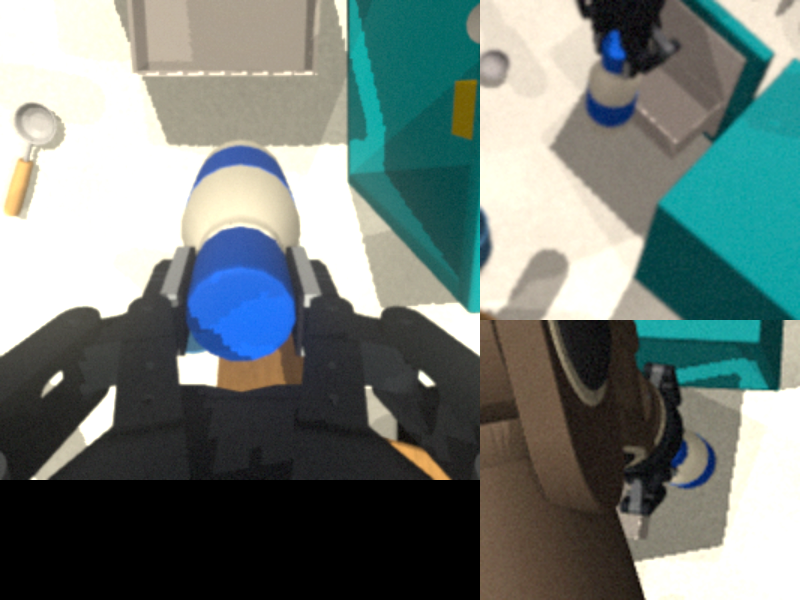

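The bottle hangs upright in the gripper. The wrist crop shows the rack's front rim from (134,73) to (318,73), with the bottle's axis near column 241.

Run:
```python
import pickle
from h import *
d=pickle.load(open("v3.pkl","rb")); w=wcam(d["wrist"]); t=pickle.load(open("v2.pkl","rb"))["top"]
W=lambda x,y:(w,np.array([96+x/1.5,64+y/1.5])); T=lambda x,y:(t,np.array([60+(x-400)/2,150+(y-300)/2]))
for a,b in(((134,73),(582,518)),((318,73),(603,396))):
    print(tri([W(*a),T(*b)]).round(4),atz(*W(*a),.131).round(4),atz(*T(*b),.131).round(4))
A=atz(*W(134,73),.131);B=atz(*W(318,73),.131);e=(B-A)/np.linalg.norm(B-A);print("len",np.linalg.norm(B-A),"ang",np.arctan2(e[1],e[0]))
n=np.array([-e[1],e[0],0]);print("rack",(A+B)/2+n*.045)
d0=w["p"];Q=w["Q"]
for c in ((.536,.208),(.5355,.2095)):
    plan(d0,Q,[(*c,.345,-.125,5)])
```

```text
[0.4534 0.1808 0.1111] [0.4568 0.1824 0.131 ] [0.4547 0.174  0.131 ]
[0.6125 0.1609 0.0979] [0.61   0.1624 0.131 ] [0.6037 0.1533 0.131 ]
len 0.15449993144811514 ang -0.12952993714088326
rack [0.53921342 0.21701061 0.131     ]
[21.0, -3.0, -0.0, -0.0, 0.0, -0.001]
[22.0, -2.0, -0.0, -0.001, 0.0, -0.001]
[21.0, -3.0, -0.0, -0.0, 0.001, -0.001]
[21.0, -3.0, -0.0, -0.001, -0.0, -0.001]
[22.0, -2.0, 0.0, -0.0, 0.0, -0.002]
-- [0.5365 0.2081 0.345 ]
[22.0, -3.0, -0.0, -0.0, 0.0, -0.001]
[21.0, -3.0, -0.0, -0.001, 0.0, -0.001]
[22.0, -3.0, -0.0, -0.0, 0.001, -0.001]
[22.0, -2.0, -0.0, -0.001, -0.0, -0.001]
[21.0, -3.0, 0.0, -0.0, 0.0, -0.002]
-- [0.5356 0.2092 0.345 ]
```

The wrist view looks nearly plumb at the rim, so I trust it: the rack centre is about (0.5385, 0.2155). The earlier top-view corner picks were on the lower edge.

Call:
move_arm(
  targets=[
    [[23, -2, 0, 0, 0, 0, -0.5], [23, -2, 0, 0, 0, 0, -0.5], [23, -2, 0, 0, 0, 0, -0.5], [23, -3, 0, 0, 0, 0, -0.5], [22, -2, 0, 0, 0, 0, -0.5], [0, 0, 15, 0, 0, 0, -0.5], [0, 0, 15, 0, 0, 0, -0.5], [0, 0, 15, 0, 0, 0, -0.5], [0, 0, 0, 0, 0, 0, -0.5], [0, 0, 0, 0, 0, 0, -0.5]],
  ],
)

```text
time_s: 18.5
tcp_pos: [0.5403, 0.2137, 0.3014]
eef_rot: [-2.364, -2.069, 0.001]
wrist_force: [0.4, 0.5, -5.3]
grip_width: 0.0344
finger_force: 51.3
```

Run:
```python
from rig import bot, eyes
from h import *
import pickle
s=bot.sense();p,Q=start(s);print(s["time_s"],p,s["eef_rot"],s["grip_width"],s["wrist_force"])
d={n:eyes.get_image(n) for n in("top","side","wrist")}; d["wrist"].update(p=p,Q=Q)
pickle.dump(d,open("v4.pkl","wb"))
m=np.zeros((600,800,3),np.uint8)
m[:480,:480]=cv2.resize(d["wrist"]["img"][64:384,96:416],(480,480)); m[:320,480:]=cv2.resize(d["side"]["img"][50:210,230:390],(320,320)); m[320:600,480:]=cv2.resize(d["top"]["img"][150:290,70:230],(320,280))
cv2.imwrite("pics/m4.png",cv2.convertScaleAbs(m[:,:,::-1],alpha=1.5))
```

```text
18.5 [0.54026413 0.21369807 0.30142337] [-2.36406159e+00 -2.06878544e+00  9.47742896e-04] 0.034439900950037586 [ 0.42445701  0.52946037 -5.33304012]
```

View pics/m4.png

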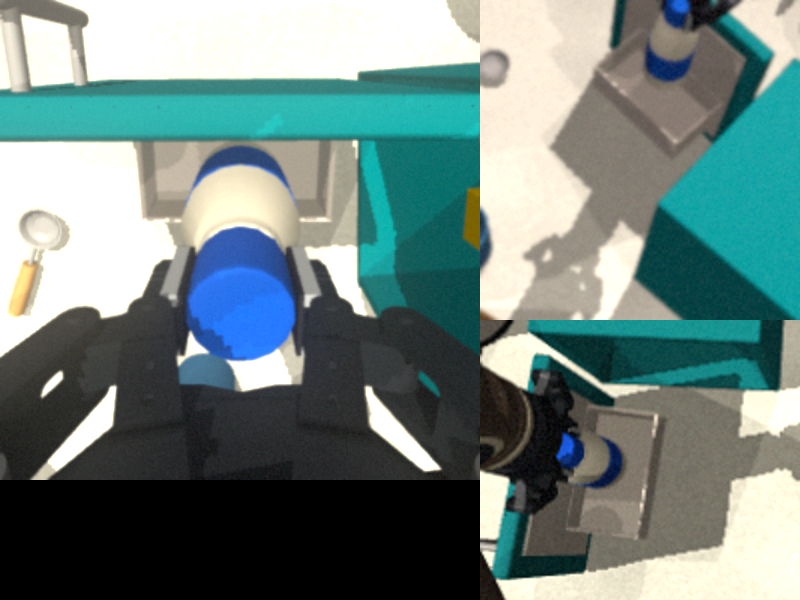

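The bottle hangs over the rack. In the wrist crop, the rack's front rim is at row 218 (columns 143–332) and the door's inner top edge is at row 138. I'll cross-check the placing offset from both.

Run:
```python
import pickle
from h import *
d=pickle.load(open("v4.pkl","rb")); w=wcam(d["wrist"]);t=d["top"];s=d["side"]
W=lambda x,y:(w,np.array([96+x/1.5,64+y/1.5])); T=lambda x,y:(t,np.array([70+(x-480)/2,150+(y-320)/2])); S=lambda x,y:(s,np.array([230+(x-480)/2,50+y/2]))
Q=w["Q"];p=w["p"]; loc=lambda P:(Q.T@(P-p)*1000).round(1)
print("tool-frame mm rel TCP (x=towards door, y along door)")
for n,P in dict(rimL=atz(*W(143,218),.131),rimR=atz(*W(332,218),.131),doorL=atz(*W(20,138),.27),doorR=atz(*W(340,138),.27),
  T_rimR=atz(*T(663,413),.131),T_rimL=atz(*T(642,538),.131),T_botR=atz(*T(663,413),.081),S_rimL=atz(*S(598,72),.131),S_R=atz(*S(678,140),.131),S_Rb=atz(*S(678,145),.081)).items(): print(n,P.round(4),loc(P))
```

```text
tool-frame mm rel TCP (x=towards door, y along door)
rimL [0.4568 0.1825 0.131 ] [-42.  -78.5 170.5]
rimR [0.61   0.1622 0.131 ] [-41.8  76.  170.4]
doorL [0.4552 0.273  0.27  ] [ 47.5 -92.2  31.5]
doorR [0.5887 0.2552 0.27  ] [47.6 42.5 31.4]
T_rimR [0.6074 0.1534 0.131 ] [-50.8  74.7 170.4]
T_rimL [0.4547 0.174  0.131 ] [-50.7 -79.5 170.5]
T_botR [0.6157 0.1643 0.081 ] [-38.9  81.4 220.4]
S_rimL [0.4652 0.1764 0.131 ] [-46.9 -69.3 170.5]
S_R [0.607  0.1653 0.131 ] [-39.1  72.6 170.4]
S_Rb [0.6026 0.1829 0.081 ] [-22.1  66.  220.4]
```

The door face and rim agree: the centre is 2.7 mm further along tool x. Shift and lower.

Call:
move_arm(
  targets=[
    [[2.5, -1, 0, 0, 0, 0, -0.5], [0, 0, 15, 0, 0, 0, -0.5], [0, 0, 20, 0, 0, 0, -0.5], [0, 0, 20, 0, 0, 0, -0.5], [0, 0, 15, 0, 0, 0, -0.5], [0, 0, 6, 0, 0, 0, -0.5], [0, 0, 0, 0, 0, 0, -0.5], [0, 0, 0, 0, 0, 0, -0.5]],
  ],
)

```text
time_s: 19.45
tcp_pos: [0.5399, 0.2173, 0.2263]
eef_rot: [2.363, 2.07, 0.002]
wrist_force: [-0.0, 0.0, -4.6]
grip_width: 0.0348
finger_force: 51.3
```

Call:
move_arm(
  targets=[
    [[0, 0, 2, 0, 0, 0, -0.5], [0, 0, 2, 0, 0, 0, -0.5], [0, 0, 0, 0, 0, 0, -0.5], [0, 0, 0, 0, 0, 0, -0.5]],
  ],
)

```text
time_s: 19.85
tcp_pos: [0.5396, 0.217, 0.2214]
eef_rot: [2.363, 2.07, 0.0]
wrist_force: [-0.3, 0.5, -5.5]
grip_width: 0.0347
finger_force: 51.3
```

Call:
move_arm(
  targets=[
    [[0, 0, 1.5, 0, 0, 0, -0.5], [0, 0, 0, 0, 0, 0, -0.5], [0, 0, 1, 0, 0, 0, -0.5], [0, 0, 0, 0, 0, 0, -0.5], [0, 0, 0, 0, 0, 0, -0.5]],
  ],
)

```text
time_s: 20.35
tcp_pos: [0.5396, 0.217, 0.2188]
eef_rot: [-2.363, -2.07, 0.0]
wrist_force: [-0.2, 0.1, -5.6]
grip_width: 0.0353
finger_force: 51.3
```

Call:
move_arm(
  targets=[
    [[0, 0, 1, 0, 0, 0, -0.5], [0, 0, 0, 0, 0, 0, -0.5], [0, 0, 0, 0, 0, 0, -0.5]],
  ],
)

```text
time_s: 20.65
tcp_pos: [0.5398, 0.2171, 0.218]
eef_rot: [2.363, 2.07, 0.001]
wrist_force: [-0.3, -0.5, -2.8]
grip_width: 0.0347
finger_force: 51.6
```

Call:
move_arm(
  targets=[
    [[0, 0, 1, 0, 0, 0, -0.5], [0, 0, 0, 0, 0, 0, -0.5], [0, 0, 0, 0, 0, 0, -0.5]],
  ],
)

```text
time_s: 20.95
tcp_pos: [0.5399, 0.2172, 0.218]
eef_rot: [2.363, 2.07, 0.003]
wrist_force: [-0.9, 0.2, 5.5]
grip_width: 0.035
finger_force: 52.4
```

The bottle touches down at the expected height. I'll release it and rise.

Call:
move_arm(
  targets=[
    [[0, 0, -0.5, 0, 0, 0, 0.0], [0, 0, 0, 0, 0, 0, 0.3], [0, 0, 0, 0, 0, 0, 0.3], [0, 0, 0, 0, 0, 0, 0.3], [0, 0, 0, 0, 0, 0, 0.3]],
  ],
)

```text
time_s: 21.45
tcp_pos: [0.5396, 0.217, 0.2171]
eef_rot: [-2.363, -2.07, 0.0]
wrist_force: [-0.0, -1.0, 0.4]
grip_width: 0.0551
finger_force: 0.0
```

Call:
move_arm(
  targets=[
    [[0, 0, -10, 0, 0, 0, 0.3], [0, 0, -20, 0, 0, 0, 0.3], [0, 0, -30, 0, 0, 0, 0.3], [0, 0, -40, 0, 0, 0, 0.3], [0, 0, -40, 0, 0, 0, 0.3], [-30, 0, 0, 0, 0, 0, 0.3], [-40, 0, 0, 0, 0, 0, 0.3], [-40, 0, 0, 0, 0, 0, 0.3], [0, 0, 0, 0, 0, 0, 0.3], [0, 0, 0, 0, 0, 0, 0.3], [0, 0, 0, 0, 0, 0, 0.3]],
  ],
)

```text
time_s: 22.55
tcp_pos: [0.5253, 0.1086, 0.3576]
eef_rot: [-2.363, -2.071, -0.001]
wrist_force: [0.3, 0.7, 0.5]
grip_width: 0.0558
finger_force: 0.0
```

Run:
```python
from rig import bot, eyes
from h import *
s=bot.sense();p,Q=start(s);print(s["time_s"],p,s["wrist_force"],s["finger_force"])
d={n:eyes.get_image(n) for n in("side","wrist")}
m=np.zeros((400,800,3),np.uint8)
m[:300,:400]=cv2.resize(d["wrist"]["img"],(400,300)); m[:,400:]=cv2.resize(d["side"]["img"][50:250,150:350],(400,400))
cv2.imwrite("pics/m5.png",cv2.convertScaleAbs(m[:,:,::-1],alpha=1.5))
```

```text
22.55 [0.52527486 0.10859176 0.35759324] [0.31649599 0.69340415 0.45350634] 0.0
```

View pics/m5.png

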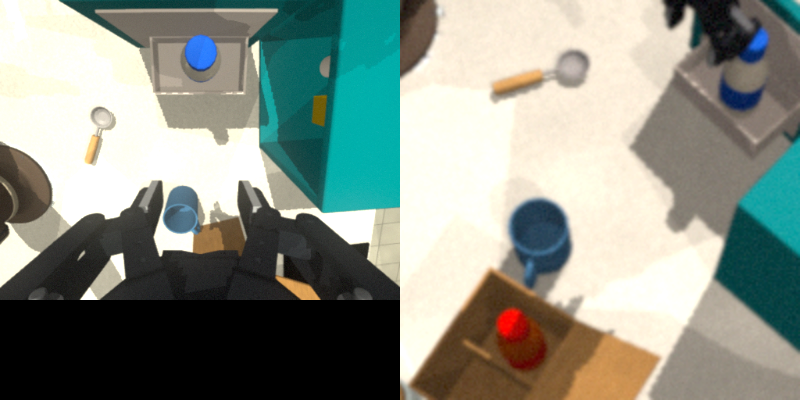

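The milk bottle stands upright and centred in the rack (wrist crop (200,55)). The syrup bottle is still in its bay, the mug hasn't moved, and the flap is folded back. Handing in.

```bash
python3 -c "
from rig import bot
print(bot.close_job())"
```

```text
the job is handed in; nothing more can be done
None
```

I opened the cooler door wide, folded the flap right back, set the blue-capped milk bottle upright in the door's rack, and handed the job in after 22.6 s; no verdict came back.

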